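# Offer a square bar up to its assembly jig

### The job

Pick up the square wooden bar, lift it over the row of things standing between it and the assembly jig, higher than the tallest of them, and offer it up to the jig: finish while still holding it level and still over the saddles, lined up and centred to drop straight in, its underside about 15 mm above the tips of the steel lips, so that I can check the fit. Never let the bar or the gripper touch the jig, and leave all the other things where they are.

Things in the scene. Friction and masses are not known exactly. Their poses are not given: they have to be found in the camera images.
- bar_center (a point): centre of the loose square bar of pale planed wood, 31 x 165 x 31 mm (x, y, z), 50 to 110 g, lying on the bench; this point is half-way up, 15.5 mm above its underside. Its y axis runs along the bar, z up. It is to be gripped across its 31 mm width. (The round dowel is another thing.)
- jig_mouth (a point): middle of the mouth of the jig, 68 mm above the bench, level with the tips of its steel lips, which are its highest parts. The bar's centre belongs straight above this point, the bar's y axis along this y axis, either way round. x across the channel, z up.
- jig: fixed assembly jig; origin at the centre of its underside. Plywood base 100 x 216 x 18 mm (x, y, z); two dark wooden saddles, 24 mm long, 45 mm either side of the middle along y; each has a 37 mm wide channel (across x) open upwards, with flared steel lips about 61 mm apart at the tips. Two dark end stops, 48 mm high, stand 184 mm apart along y.
- puzzle_box: wooden box, 107 x 107 x 116 mm high, the tallest thing of the row between bar and jig; origin at the centre of its underside
- block_plane: small wooden plane in the middle of the row, 52 x 150 x 80 mm high, its y axis along its length; origin at the centre of its underside
- wax_tin: yellow-green round tin, 69 mm across, 59 mm high, in the row; origin at the centre of its underside
- dowel: round wooden dowel lying at the right side, 33 mm thick, 165 mm long along its y axis; leave alone; origin at its underside
- sanding_block: cork sanding block at the left side, 60 x 97 x 26 mm; leave alone; origin at the underside
Things that resemble listed ones, but are neither listed nor needed, are in the scene too. Leave any black look-alike of the part that bears bar_center alone.

How it is judged (in metres and radians):
On the way:
1. the bar is carried over the row: its centre is more than 130 mm above the bench while it passes within 60 mm of the middle line (y = 0) (height (world z) of bar_center above 0.13 m and world y of bar_center between -0.06 and 0.06 m), for 0.1 s.
At the end, for the whole second after the job is handed in: The gripper holds the bar still over the jig: its underside 4 to 26 mm above the lip tips, its centre within 6 mm sideways and 8 mm lengthwise of the jig's middle, its length within 0.1 rad of the channel and its top within 0.1 rad of level, not touching the jig (x of bar_center in the frame of jig_mouth between -0.006 and 0.006 m and y of bar_center in the frame of jig_mouth between -0.008 and 0.008 m and z of bar_center in the frame of jig_mouth between 0.0195 and 0.0415 m and angle between the y axis of bar_center and the y axis of jig_mouth, either way round below 0.1 rad and angle between bar_center's own z axis and vertical below 0.1 rad and contact force between square_bar and the fingers above 1 N and contact force between square_bar and jig below 0.05 N and linear speed of square_bar below 0.02 m/s and angular speed of square_bar below 0.15 rad/s); the arm keeps its last pose, push and grip.
It fails at once if the jig is touched (over 0.5 N) (contact force between jig and anything else above 0.5 N).
It fails at once if a bystander (wooden box, plane, wax tin, dowel, sanding block) is moved more than 15 mm (distance of any of puzzle_box, block_plane, wax_tin, dowel, sanding_block from where it was at the start of the episode above 0.015 m).
It also fails if it takes over 38 s, if anything falls off the work surface, if the arm or the gripper's body presses on something with over 40 N, if the wrist force passes 120 N, or if a joint passes its speed limit or range.

### The arm

A 6-joint arm with a two-finger parallel gripper is mounted at the origin on the work surface; the furniture and walls round the work are solid. World frame = base frame: x ahead of the robot, y to its left, z up, the work surface at z = 0. Lengths are in mm, angles in rad, forces in N, time in s.
With the tool pointing down it reaches from about 350 to 975 mm from the base axis. Payload 4.9 kg.
Tool frame: the origin (TCP) lies at the very end of the fingers, on their centre line; the grasp point (between the pads) lies 19 mm behind it; x points along the fingers, y is the direction in which the jaws open and shut, and the axes are right-handed (so a half turn about x gives the same grasp; the last joint's range is limited). The gripper opens to 85 mm and grips with 20 to 120 N. Pads are 22 mm wide; open, the fingers measure 114 mm over their backs; the gripper's body (76 mm by 85 mm) begins 54 mm behind the grasp point. The pads swing forward as they close: fully open they stand 13 mm farther back than shut.
Start: joints at [1.099, 0.053, 1.613, -0, 1.476, -0.119], TCP at [215.943, 586.49, 231.304] pointing down, gripper open.
Joint ranges: [-3.01, 3.01], [-1.01, 2.22], [0.06, 2.58], [-1.02, 4.17], [0.09, 2.62], [-3.14, 3.14]. Speed limits (rad/s): [2.57, 2.57, 3.14, 3.14, 3.14, 3.14].

### API

Orientations are given as a rotation vector (axis times angle).
In Python, from plant import env, eyes, finder gives the robot as it stands. The module is installed in compiled form; this text tells all that it offers.
- The arm moves only by the tool send_rows, never from a script. Its argument "rows" is a list of rows, each a list of 7 numbers: the opening, from 0 (shut) to 1 (fully open), then the shift along the tool's x, y, z in mm, then the turn, a rotation vector about the tool's x, y, z in degrees. A call has 1 to 5 rows; each row shifts and turns the pose as measured when the row begins, along the tool's axes as they then stand; what a row does not reach is not made up. A row lasts 1/8 s, in which the tool goes at most 62.5 mm and 10.7 degrees, less where a joint would pass 70% of its speed; a pose out of reach is approached as far as the arm can. A call is refused whole if a number of a shift passes 62.5 or a number of a turn 10.7, either way. A call with a gripper value outside its range is refused whole. The fingers move at their own pace and stop on an object; "newtons" is the grip in N (left out, the last holds). Time passes only in rows, so rows that do not move let the fingers close. It gives the time, the measured TCP pose, the force and the opening at its end, in the units of the state.
- env.read_state(): the state, without advancing time (a new reading comes with each control period).
- eyes.get_image(name): name is "scene" or "side" or "wrist"; returns the picture (420x560x3 uint8, red, green, blue); there is no depth.
- eyes.get_calibration(name): a dict with "mtx" (3x3 intrinsics, pixels), "R" (3x3) and "t" (3): a world point X has camera coordinates R X + t. Camera axes: x right, y down, z forward; pixel columns grow to the right and rows downward; lengths in mm; the calibration is good to about 2 mm. A picture is of the moment at which its call begins: read the wrist's pose just before it. get_calibration takes no time and is no camera call; for the wrist camera it gives the pose at the moment of the call.
- env.hand_in(): hands the job in, once; it reports no verdict.
Trained networks look in the newest picture that a camera, given by its name, has taken for a name from the list of things; names that differ only in an ending like _2 or _b are one class to them, and where a whole thing is asked for, a point or a joint stands for the part that bears it (a point fixed in the world has none). Each returns a list of dicts, best first, with "score" (0 to 1); they miss things now and then, are a little off and sometimes report something else, mostly with a low value. They report only what shows in the picture. A call takes as long as a camera call. They do not tell look-alikes from the thing itself.
- finder.search_frame(camera, name): "rect" ([centre column, centre row, width, height] in pixels, round what is visible of it).
- finder.landmark_of(camera, name): "pixel" ([column, row] in pixels: a listed point, or the origin of a listed thing).
The state is a dict: "time_s": time; "qpos": joint angles; "dq": joint speeds; "effort": joint torques, N m; "tool_pos": TCP position; "orientation": TCP orientation; "wrist_force": force on the tool from outside, world axes, zero at the start; "wrist_torque": the same for the moment, N m; "grip_width": finger opening in mm.
Only numpy, scipy, OpenCV 4.12 (cv2) and the standard library are available. Lean on these libraries where they do the work, as an engineer would, in place of code of your own. Each camera call takes 0.05 s, during which the arm holds its last target.

## Working session

There is one attempt and no reset: what is moved stays moved. The work goes in short steps, Python scripts to look and compute and a tool call to move; the robot and the scene stay as the last step left them, time stands still between calls to the robot, and variables do not carry over. Pictures are saved under pics/ and viewed, and the job is handed in when it is done.

Besides the shell and the picture viewer there is one more tool, called after "Request:" as name(argument=value, ...), one argument or row to a line, values as JSON. send_rows: Moves the arm, as the interface text tells. Its arguments: {"type":"object","properties":{"rows":{"type":"array"},"newtons":{"type":"number"}},"required":["rows"]}

```bash
mkdir -p pics; ls; python3 - <<'E'
from plant import env,eyes,finder
import cv2
s=env.read_state();print({k:s[k] for k in('time_s','tool_pos','orientation','grip_width','wrist_force')})
for c in('scene','side'):
    cv2.imwrite(f'pics/{c}0.png',cv2.cvtColor(eyes.get_image(c),cv2.COLOR_RGB2BGR))
    for n in('bar_center','jig_mouth','jig','puzzle_box','block_plane','wax_tin','dowel','sanding_block'):
        print(c,n,[(([round(x) for x in d['pixel']]),round(d['score'],2)) for d in finder.landmark_of(c,n)][:4])
    k=eyes.get_calibration(c);print(k['mtx'],k['R'],k['t'])
print(env.read_state()['time_s'])
E
```

```text
pics
{'time_s': 0.0, 'tool_pos': array([215.68721467, 585.9568704 , 230.05918695]), 'orientation': array([ 0.27527659,  1.55360444, -0.27835505]), 'grip_width': 85.62682761316087, 'wrist_force': array([-0.41272634, -0.22479564, -0.10788528])}
scene bar_center [([343, 265], 0.9), ([304, 301], 0.88), ([315, 188], 0.53)]
scene jig_mouth [([228, 182], 0.92)]
scene jig [([229, 197], 0.91), ([315, 188], 0.49)]
scene puzzle_box []
scene block_plane [([286, 211], 0.95), ([256, 243], 0.41)]
scene wax_tin [([316, 189], 0.65), ([229, 199], 0.59)]
scene dowel [([428, 310], 0.71), ([313, 186], 0.38)]
scene sanding_block [([139, 189], 0.91)]
[[413.40399205   0.         282.30887261]
 [  0.         413.40399205 209.29810461]
 [  0.           0.           1.        ]] [[ 0.5296216  -0.84821328  0.00593264]
 [-0.57979307 -0.36710835 -0.72737299]
 [ 0.61914535  0.38179274 -0.68621669]] [-263.38877725  335.21558101 1054.98009105]
side bar_center [([338, 203], 0.82), ([302, 201], 0.63)]
side jig_mouth [([274, 259], 0.95)]
side jig [([276, 272], 0.97)]
side puzzle_box [([317, 240], 0.79)]
side block_plane []
side wax_tin [([224, 234], 0.9)]
side dowel [([299, 180], 0.68)]
side sanding_block [([328, 344], 0.94)]
[[479.1198737    0.         282.7747083 ]
 [  0.         479.1198737  211.59032268]
 [  0.           0.           1.        ]] [[-0.99965088 -0.01607927  0.02096605]
 [-0.02602115  0.46143583 -0.8867919 ]
 [ 0.00458448 -0.88702786 -0.46169314]] [ 488.63664644  101.69516365 1667.58667851]
0.9
```

View pics/scene0.png

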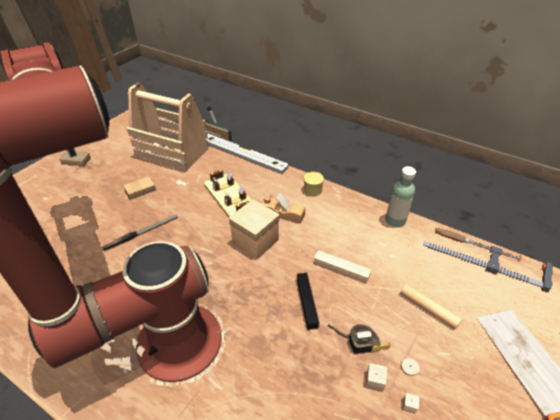

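View pics/side0.png

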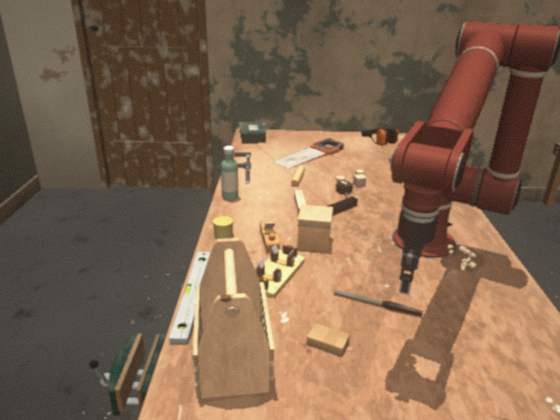

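The pale square bar is at scene (342,265). Its black look-alike is at (307,300), and the round dowel at (430,306). The jig is at (228,190) with the box, plane and tin in between. The pale bar at (342,265) fits the description; I'll confirm it in an enlarged crop.

```bash
cat > h.py <<'E'
import numpy as np, cv2
from plant import env,eyes,finder
def ray(cam,px,K=None):
    k=K or eyes.get_calibration(cam); R=np.array(k['R']);t=np.array(k['t']);M=np.array(k['mtx'])
    d=R.T@np.linalg.solve(M,[px[0],px[1],1.]); return -R.T@t,d
def onz(cam,px,z,K=None):
    c,d=ray(cam,px,K); return c+d*(z-c[2])/d[2]
def proj(cam,X,K=None):
    k=K or eyes.get_calibration(cam); p=np.array(k['mtx'])@(np.array(k['R'])@np.array(X,float)+np.array(k['t'])); return p[:2]/p[2]
E
python3 - <<'E'
from h import *
np.set_printoptions(precision=1,suppress=True)
for n,z,a,b in(('bar',15.5,(343,265),(302,201)),('jm',68,(228,182),(274,259)),('jig',0,(229,197),(276,272)),('tin',0,(316,189),(224,234)),('plane',0,(286,211),None),('box',0,None,(317,240)),('dowel',0,(428,310),(299,180)),('sand',0,(139,189),(328,344))):
    print(n,a and onz('scene',a,z),b and onz('side',b,z))
a=cv2.imread('pics/scene0.png')
cv2.imwrite('pics/c1.png',cv2.resize(a[230:340,280:420],None,fx=5,fy=5,interpolation=cv2.INTER_CUBIC))
cv2.imwrite('pics/c2.png',cv2.resize(a[150:260,190:340],None,fx=5,fy=5,interpolation=cv2.INTER_CUBIC))
E
```

```text
bar [ 434.1 -250.1   15.5] [ 417.4 -257.6   15.5]
jm [509.9 226.8  68. ] [512.4 244.1  68. ]
jig [508.3 228.4   0. ] [506.3 212.9   0. ]
tin [710.8 -10.    0. ] [695.2 -10.9   0. ]
plane [554.8  21.1   0. ] None
box None [370.2  13.5   0. ]
dowel [ 428.6 -510.5    0. ] [ 425.3 -498.1   -0. ]
sand [369.9 527.5   0. ] [366.5 522.5   0. ]
```

View pics/c1.png

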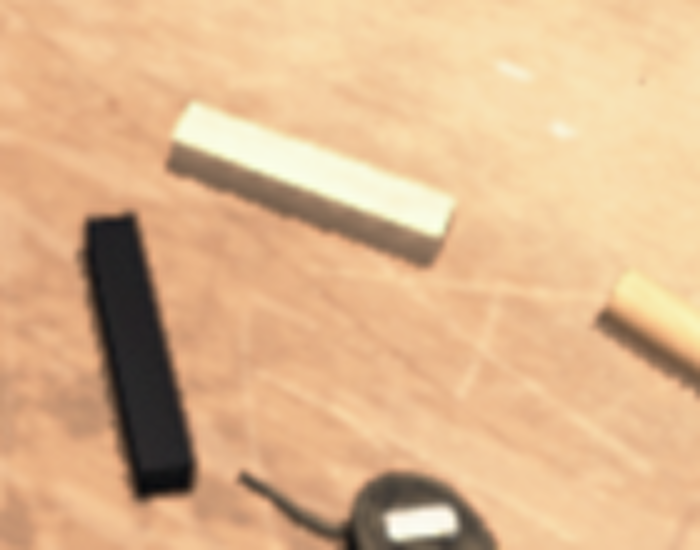

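View pics/c2.png

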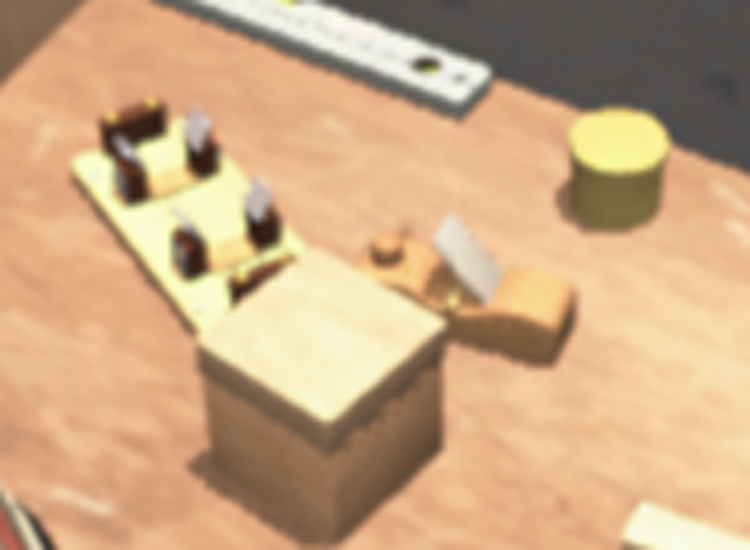

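```bash
python3 - <<'E'
from h import *
np.set_printoptions(precision=1,suppress=True)
P=[onz('scene',(280+x/5,230+y/5),31) for x,y in((192,100),(456,205),(440,238),(172,143))]
print(np.array(P),np.mean(P,0)); d=(P[1]-P[0]+P[2]-P[3]);print(np.degrees(np.arctan2(d[1],d[0])),np.linalg.norm(d)/2)
a,b=[onz('scene',(190+x/5,150+y/5),18) for x,y in((72,162),(200,335))]
d=a-b;print(a,b,np.degrees(np.arctan2(d[1],d[0])),np.linalg.norm(d))
s=env.read_state();R=cv2.Rodrigues(s['orientation'])[0];print(s['tool_pos'],R)
k=eyes.get_calibration('wrist');print(-k['R'].T@k['t']-s['tool_pos'],k['R'], k['mtx'])
C=-k['R'].T@k['t'];print('cam in tool',R.T@(C-s['tool_pos']), 'R cam2tool',R.T@k['R'].T)
print('bar scene dims')
cv2.imwrite('pics/w0.png',cv2.cvtColor(eyes.get_image('wrist'),cv2.COLOR_RGB2BGR))
E
```

```text
[[ 434.4 -166.6   31. ]
 [ 445.2 -332.1   31. ]
 [ 418.5 -333.8   31. ]
 [ 398.7 -172.5   31. ]] [ 424.2 -251.3   31. ]
-84.64429099645373 164.08911673064128
[508.7 337.5  18. ] [415.8 151.8  18. ] 63.422460590392966 207.60913046961286
[216.  586.5 231.4] [[ 0.   0.3  0.9]
 [ 0.   0.9 -0.3]
 [-1.   0.  -0. ]]
[-68.4  25.3 141.3] [[ 0.3  0.9 -0. ]
 [ 0.9 -0.3  0.3]
 [ 0.3 -0.1 -1. ]] [[355.9   0.  287.4]
 [  0.  355.9 208.1]
 [  0.    0.    1. ]]
cam in tool [-141.3    0.1  -73. ] R cam2tool [[ 0.  -0.3  1. ]
 [ 1.   0.   0. ]
 [-0.   1.   0.3]]
bar scene dims
```

View pics/w0.png

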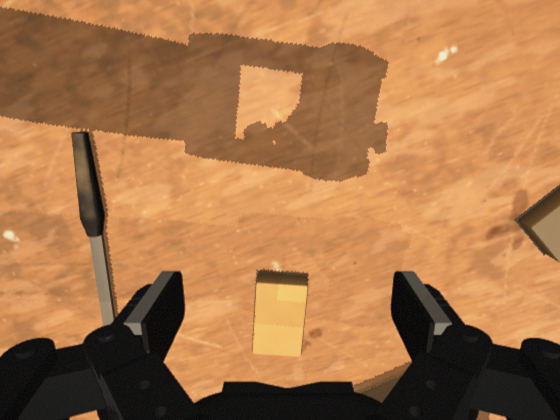

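```bash
cat >> h.py <<'E'
np.set_printoptions(precision=1,suppress=True)
def plan(target,theta_deg):
    """world target TCP, jaw angle theta (tool pointing down): prints remaining shift in tool axes, twist about tool x, tilt error"""
    s=env.read_state();R=cv2.Rodrigues(s['orientation'])[0]
    th=np.radians(theta_deg);x=np.array([0,0,-1.]);y=np.array([np.cos(th),np.sin(th),0]);Rt=np.stack([x,y,np.cross(x,y)],1)
    print('t',s['time_s'],'tcp',s['tool_pos'],'theta',np.degrees(np.arctan2(R[1,1],R[0,1])),'x axis',np.round(R[:,0],4))
    print('shift tool',R.T@(np.array(target)-s['tool_pos']),'turn deg',np.degrees(cv2.Rodrigues(R.T@Rt)[0].ravel()))
E
python3 - <<'E'
from h import *
for p in((130,150),(190,165),(206,130)): print(onz('scene',p,0),onz('scene',p,150))
for p in ((230,368),(270,385)): print('side',onz('side',p,0))
print('box', [onz('scene',(190+x/5,150+y/5),116) for x,y in((315,250),(447,325),(328,425),(200,340))])
print('bar far z30', onz('side',(302,201),15.5))
plan((475,240,330),70)
E
```

```text
[522.4 736.5   0. ] [392.1 544.7 150. ]
[575.9 467.7   0. ] [437.4 317.4 150. ]
[800.1 574.1   0. ] [626.9 407.4 150. ]
side [603.2 611.6   0. ]
side [507.1 659.3   0. ]
box [array([437.7,  70. , 116. ]), array([425.1, -34.1, 116. ]), array([320.7, -20.7, 116. ]), array([336.7,  81.8, 116. ])]
bar far z30 [ 417.4 -257.6   15.5]
t 0.95 tcp [216.  586.5 231.3] theta 69.78541424015594 x axis [ 0.  0. -1.]
shift tool [ -98.7 -235.6  362.8] turn deg [-0.2 -0.  -0. ]
```

Request:
send_rows(
  rows=[
    [1,-30,-34,50,0,0,0],
    [1,-20,-34,50,0,0,0],
    [1,-20,-34,52,0,0,0],
    [1,-15,-34,52,0,0,0],
    [1,-10,-34,52,0,0,0],
  ],
)

```text
time_s: 1.58
tool_pos: [392.3, 345.2, 323.3]
orientation: [0.269, 1.553, -0.272]
wrist_force: [0.3, -0.0, -0.3]
grip_width: 85.1
```

Request:
send_rows(
  rows=[
    [1,0,-34,52,0,0,0],
    [1,0,-32,52,0,0,0],
    [1,0,0,0,0,0,0],
  ],
)

```text
time_s: 1.95
tool_pos: [470.9, 243.4, 325.9]
orientation: [0.275, 1.548, -0.274]
wrist_force: [-0.1, 0.1, 0.1]
grip_width: 84.9
```

```bash
python3 - <<'E'
from h import *
plan((475,240,330),70)
cv2.imwrite('pics/w1.png',cv2.cvtColor(eyes.get_image('wrist'),cv2.COLOR_RGB2BGR))
k=eyes.get_calibration('wrist');np.savez('w1.npz',**k)
for n in('jig_mouth','jig'):
  for d in finder.landmark_of('wrist',n)[:2]: print(n,d,onz('wrist',d['pixel'],68 if n!='jig' else 0))
E
```

```text
t 1.95 tcp [470.9 243.4 325.9] theta 69.9427197806398 x axis [ 0. -0. -1.]
shift tool [-4.1 -1.7  5. ] turn deg [-0.1  0.3 -0.1]
jig_mouth {'pixel': [279.9, 200.8], 'score': 0.67} [506.7 224.   68. ]
jig {'pixel': [286.9, 188.7], 'score': 0.71} [511.7 231.6   0. ]
```

View pics/w1.png

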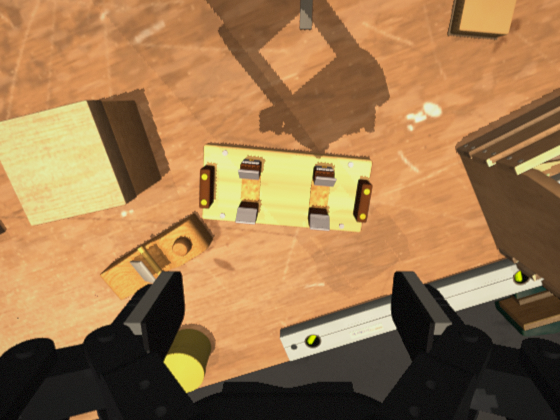

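```bash
python3 - <<'E'
import cv2
a=cv2.imread('pics/w1.png')
cv2.imwrite('pics/c3.png',cv2.resize(a[130:245,190:385],None,fx=4,fy=4,interpolation=cv2.INTER_CUBIC))
E
```

```text
(no output)
```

View pics/c3.png

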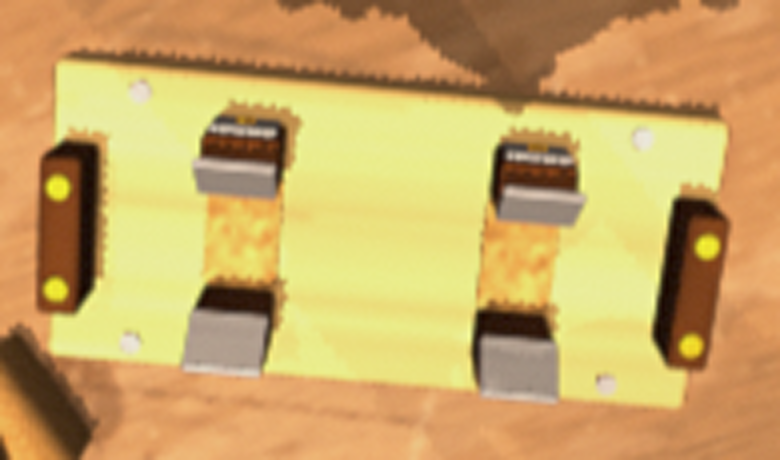

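```bash
cat > fit.py <<'E'
from h import *
from scipy.optimize import least_squares
K=dict(np.load('w1.npz'))
px=np.array([(58,64),(723,122),(683,405),(52,355)])/4+(190,130)
# jig local: +y along image right
L=np.array([(-50,-108,18),(-50,108,18),(50,108,18),(50,-108,18)],float)
def W(p,P):
    c,s=np.cos(p[2]),np.sin(p[2]); P=np.atleast_2d(P); # local y axis at angle p2, x = y rotated -90
    return np.stack([p[0]+P[:,0]*s+P[:,1]*c,p[1]-P[:,0]*c+P[:,1]*s,P[:,2]],1)
f=lambda p:np.concatenate([proj('',w,K) for w in W(p,L)])-px.ravel()
r=least_squares(f,[508,228,np.radians(63)],x_scale=[1,1,.01])
print(r.x[:2],np.degrees(r.x[2]),r.fun)
print([onz('',p,18,K) for p in px])
T=[onz('',np.array(p)/4+(190,130),18,K) for p in ()]
a=cv2.resize(cv2.imread('pics/w1.png')[130:245,190:385],None,fx=4,fy=4,interpolation=cv2.INTER_CUBIC)
def dot(P,col):
    for w in W(r.x,P):
        q=((proj('',w,K)-(190,130))*4).astype(int); cv2.circle(a,tuple(int(v) for v in q),3,col,-1)
dot(L,(255,0,0))
dot([(sx*30.5,sy*45+e,68) for sx in(-1,1) for sy in(-1,1) for e in(-12,12)],(0,0,255))
dot([(sx*24,sy*92,48) for sx in(-1,1) for sy in(-1,1)],(0,255,0))
dot([(0,0,68)],(255,0,255))
cv2.imwrite('pics/c4.png',a)
E
python3 fit.py
```

```text
[510.2 228. ] 65.2412906268939 [-2.  -1.1  2.6 -1.   0.9  1.6 -1.5  1.3]
[array([421.6, 152.7,  18. ]), array([510.2, 343.6,  18. ]), array([598.2, 304.6,  18. ]), array([509.3, 111.6,  18. ])]
```

View pics/c4.png

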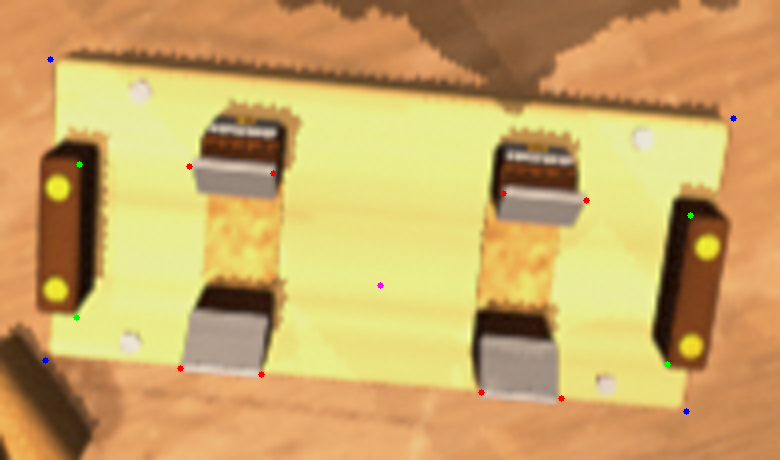

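```bash
cat >> fit.py <<'E'
tp=np.array([(196,158),(278,168),(497,187),(584,195),(183,369),(262,375),(479,397),(557,402)])/4+(190,130)
Lt=np.array([(sx*30.5,sy*45+e,68) for sx in(-1,1) for sy in(-1,1) for e in(-12,12)])
f2=lambda p:np.concatenate([proj('',w,K) for w in W(p,Lt)])-tp.ravel()
r2=least_squares(f2,r.x,x_scale=[1,1,.01]);print('tips',r2.x[:2],np.degrees(r2.x[2]),r2.fun)
for n in (r,r2):
  print('scene',[proj('scene',w)*1 for w in W(n.x,L)])
b=cv2.imread('pics/scene0.png');b=cv2.resize(b[150:260,190:340],None,fx=5,fy=5,interpolation=cv2.INTER_CUBIC)
for P,c in((L,(255,0,0)),(Lt,(0,0,255))):
  for w in W(r2.x,P):
    q=(proj('scene',w)-(190,150)+.5)*5; cv2.circle(b,tuple(int(v) for v in q),3,c,-1)
cv2.imwrite('pics/c5.png',b)
plan((424,-180,200),5.4)
E
python3 fit.py
```

```text
[510.2 228. ] 65.2412906268939 [-2.  -1.1  2.6 -1.   0.9  1.6 -1.5  1.3]
[array([421.6, 152.7,  18. ]), array([510.2, 343.6,  18. ]), array([598.2, 304.6,  18. ]), array([509.3, 111.6,  18. ])]
tips [509.6 228.2] 64.76780394771404 [-1.5  1.3 -0.9  0.7  1.8  1.2  0.9  1.1 -0.9 -1.1 -0.5 -0.8  0.4 -1.5
  0.8 -1. ]
scene [array([230.9, 216.4]), array([202.6, 181.3]), array([227.3, 172. ]), array([257.1, 205.2])]
scene [array([230.5, 216.6]), array([202.6, 181.2]), array([227.4, 172. ]), array([256.8, 205.5])]
t 2.1 tcp [468.7 246.8 325.9] theta 70.3055924550062 x axis [ 0.  0. -1.]
shift tool [ 125.4 -417.1  101.2] turn deg [64.9  0.1 -0.2]
```

View pics/c5.png

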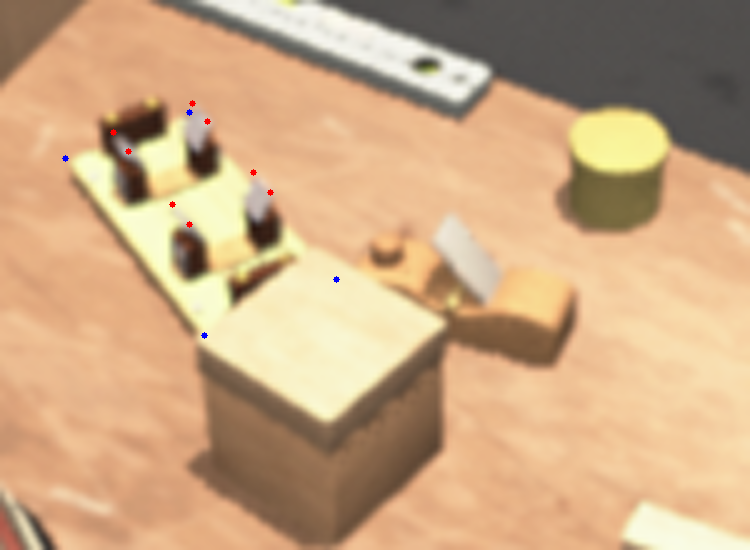

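```bash
cat >> h.py <<'E'
def rows(target,theta_deg,n,ntw=None):
    """n rows: straight move with turn about tool x"""
    s=env.read_state();R=cv2.Rodrigues(s['orientation'])[0]
    th=np.degrees(np.arctan2(R[1,1],R[0,1])); d=(np.array(target)-s['tool_pos'])/n
    tot=th-theta_deg; m=ntw or n
    for i in range(n):
        tw=tot/m if i<m else 0
        a=np.radians(th); y=np.array([np.cos(a),np.sin(a),0]);z=np.array([np.sin(a),-np.cos(a),0])
        print([int(round(-d[2])),int(round(d@y)),int(round(d@z)),round(tw,1)]); th-=tw
E
python3 - <<'E'
from h import *
rows((422,-231,230),5.4,10,7)
E
```

```text
[10, -47, 12, np.float64(9.3)]
[10, -44, 19, np.float64(9.3)]
[10, -40, 26, np.float64(9.3)]
[10, -36, 32, np.float64(9.3)]
[10, -30, 37, np.float64(9.3)]
[10, -24, 42, np.float64(9.3)]
[10, -17, 45, np.float64(9.3)]
[10, -9, 47, 0]
[10, -9, 47, 0]
[10, -9, 47, 0]
```

Request:
send_rows(
  rows=[
    [1,0,-47,12,9.3,0,0],
    [1,0,-44,19,9.3,0,0],
    [1,0,-40,26,9.3,0,0],
    [1,0,-36,32,9.3,0,0],
    [1,10,-30,37,9.3,0,0],
  ],
)

```text
time_s: 2.72
tool_pos: [441.5, 12.4, 316.1]
orientation: [0.905, 1.371, -0.896]
wrist_force: [-0.0, -0.5, 0.1]
grip_width: 85.6
```

Request:
send_rows(
  rows=[
    [1,15,-24,42,9.3,0,0],
    [1,15,-17,45,9.3,0,0],
    [1,20,-9,47,0,0,0],
    [1,20,-9,47,0,0,0],
    [1,20,-9,47,0,0,0],
  ],
)

```text
time_s: 3.35
tool_pos: [417.6, -225.2, 225.5]
orientation: [1.149, 1.24, -1.131]
wrist_force: [1.0, -0.3, 1.6]
grip_width: 85.5
```

Request:
send_rows(
  rows=[
    [1,0,0,0,0,0,0],
  ],
)

```text
time_s: 3.48
tool_pos: [416.8, -225.4, 223.3]
orientation: [1.15, 1.243, -1.133]
wrist_force: [-0.6, 1.2, -0.5]
grip_width: 85.5
```

```bash
python3 - <<'E'
from h import *
plan((422,-231,230),5.4)
im=cv2.cvtColor(eyes.get_image('wrist'),cv2.COLOR_RGB2BGR);cv2.imwrite('pics/w2.png',im)
k=eyes.get_calibration('wrist');np.savez('w2.npz',**k)
for d in finder.landmark_of('wrist','bar_center')[:3]: print(d,onz('wrist',d['pixel'],15.5))
E
```

```text
t 3.475 tcp [ 416.8 -225.4  223.3] theta 5.161553834358153 x axis [ 0.  0. -1.]
shift tool [-6.7  4.7  6. ] turn deg [-0.2 -0.1 -0.7]
{'pixel': [139.6, 159.6], 'score': 0.83} [ 277.  -220.7   15.5]
{'pixel': [292.4, 202.8], 'score': 0.61} [ 431.3 -251.4   15.5]
```

View pics/w2.png

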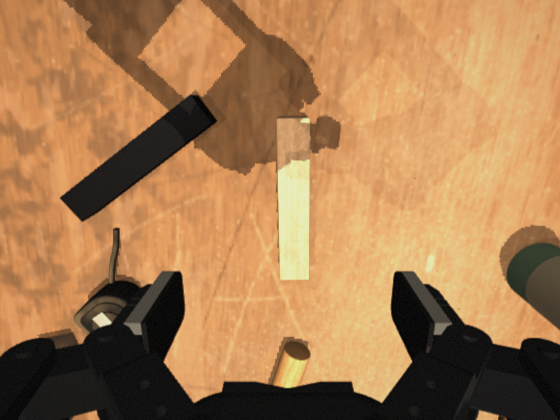

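The pale bar stands centred at (293,198) and its top corners are near (278,118), (309,118), (309,279) and (281,279). The black look-alike is at (138,158), well apart.

```bash
python3 - <<'E'
from h import *
K=dict(np.load('w2.npz'))
a=cv2.imread('pics/w2.png')[105:290,245:345]
cv2.imwrite('pics/c6.png',cv2.resize(a,None,fx=3.2,fy=3.2,interpolation=cv2.INTER_CUBIC))
P=[onz('',p,31,K) for p in((277.5,118),(309.5,118),(309,279),(281,279))]
print(np.array(P),np.mean(P,0));d=P[0]-P[3]+P[1]-P[2];print(np.degrees(np.arctan2(d[1],d[0])),np.linalg.norm(d)/2)
E
```

```text
[[ 408.3 -167.8   31. ]
 [ 437.4 -165.1   31. ]
 [ 455.  -328.3   31. ]
 [ 425.7 -330.8   31. ]] [ 431.6 -248.    31. ]
96.14071965184083 163.97619778480524
```

View pics/c6.png

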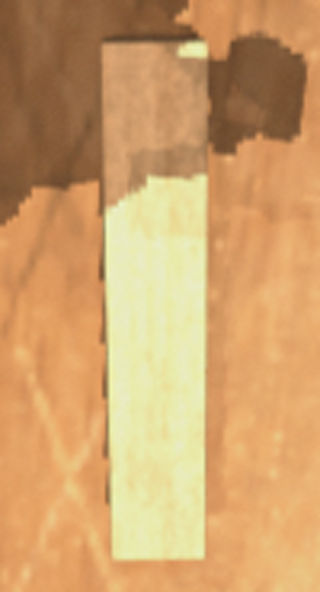

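```bash
python3 - <<'E'
from h import *
plan((431,-248,50),6.1)
E
```

```text
t 3.575 tcp [ 418.  -224.1  225.3] theta 5.319637195194051 x axis [ 0.  0. -1.]
shift tool [175.5   8.1  25. ] turn deg [-0.8  0.  -0.8]
```

Request:
send_rows(
  rows=[
    [1,45,5,13,-0.8,0,0],
    [1,50,4,10,0,0,0],
    [1,45,2,4,0,0,0],
    [1,35,0,0,0,0,0],
    [1,0,0,0,0,0,0],
  ],
)

```text
time_s: 4.2
tool_pos: [443.8, -244.1, 54.1]
orientation: [1.125, 1.24, -1.102]
wrist_force: [-0.8, 0.7, 0.1]
grip_width: 85.2
```

```bash
python3 - <<'E'
from h import *
plan((431,-248,4),6.1)
im=cv2.cvtColor(eyes.get_image('wrist'),cv2.COLOR_RGB2BGR);cv2.imwrite('pics/w3.png',im)
k=eyes.get_calibration('wrist');np.savez('w3.npz',**k)
plan((431,-248,4),6.1)
E
```

```text
t 4.2 tcp [ 443.8 -244.1   54.1] theta 7.087525085137872 x axis [ 0. -0. -1.]
shift tool [ 49.8 -14.5   1.9] turn deg [ 1.   0.5 -1.5]
t 4.25 tcp [ 445.1 -245.2   56.3] theta 7.082886322319663 x axis [ 0. -0. -1.]
shift tool [ 51.8 -15.9   0.5] turn deg [ 1.   0.7 -1.7]
```

View pics/w3.png

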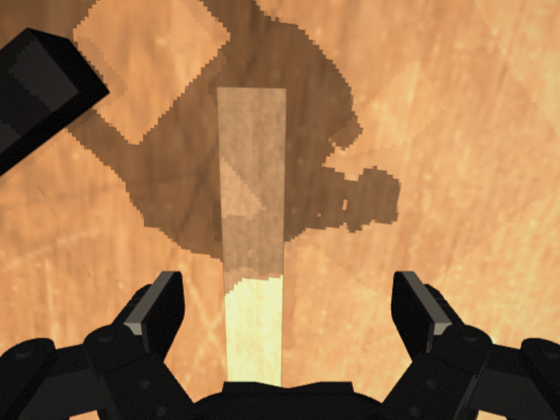

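```bash
python3 - <<'E'
from h import *
K=dict(np.load('w3.npz'))
P=[onz('',p,31,K) for p in((218,88),(286,88),(282,380),(227,380))];print(np.array(P))
a=(P[0]+P[1])/2;b=(P[2]+P[3])/2;d=a-b;u=d/np.linalg.norm(d);print(np.degrees(np.arctan2(d[1],d[0])),'center',a-u*82.5)
E
```

```text
[[ 408.2 -170.8   31. ]
 [ 437.8 -167.1   31. ]
 [ 455.2 -326.4   31. ]
 [ 423.7 -329.4   31. ]]
95.90340001882348 center [ 431.5 -251.    31. ]
```

Request:
send_rows(
  rows=[
    [1,0,-14,5,1,0.6,-1.6],
    [1,0,0,0,0,0,0],
  ],
)

```text
time_s: 4.5
tool_pos: [434.0, -253.1, 60.6]
orientation: [1.129, 1.25, -1.128]
wrist_force: [-1.0, -0.8, 0.9]
grip_width: 85.2
```

```bash
python3 - <<'E'
from h import *
plan((431.4,-250,4),6)
E
```

```text
t 4.5 tcp [ 434.  -253.1   60.6] theta 6.141643105942366 x axis [ 0. -0. -1.]
shift tool [56.6 -2.5 -3.7] turn deg [ 0.1  0.3 -0.3]
```

Request:
send_rows(
  rows=[
    [1,28,-2,-3,0,0.3,-0.3],
    [1,20,0,0,0,0,0],
    [1,0,0,0,0,0,0],
  ],
)

```text
time_s: 4.88
tool_pos: [435.2, -253.7, 17.5]
orientation: [1.129, 1.246, -1.129]
wrist_force: [-0.0, -0.2, -0.4]
grip_width: 85.4
```

```bash
python3 - <<'E'
from h import *
plan((431.4,-250,4),6)
E
```

```text
t 4.875 tcp [ 435.2 -253.7   17.5] theta 6.063795547572199 x axis [ 0. -0. -1.]
shift tool [13.5 -3.5 -4.2] turn deg [ 0.1  0.4 -0.4]
```

Request:
send_rows(
  rows=[
    [1,11,-4,-4,0,0.4,-0.4],
    [1,0,0,0,0,0,0],
  ],
)

```text
time_s: 5.12
tool_pos: [431.8, -251.1, 8.2]
orientation: [1.131, 1.253, -1.13]
wrist_force: [-0.5, 0.3, 0.3]
grip_width: 85.6
```

```bash
python3 - <<'E'
from h import *
plan((431.4,-250,4),6)
E
```

```text
t 5.125 tcp [ 431.8 -251.1    8.2] theta 6.042659586862719 x axis [ 0. -0. -1.]
shift tool [ 4.2 -0.3 -1.2] turn deg [ 0.   0.2 -0.2]
```

Request:
send_rows(
  rows=[
    [1,4,0,-1,0,0.2,-0.2],
    [0,0,0,0,0,0,0],
    [0,0,0,0,0,0,0],
    [0,0,0,0,0,0,0],
    [0,0,0,0,0,0,0],
  ],
  newtons=60,
)

```text
time_s: 5.75
tool_pos: [432.8, -251.0, 5.7]
orientation: [1.131, 1.255, -1.131]
wrist_force: [0.7, 0.1, -0.5]
grip_width: 30.3
```

Request:
send_rows(
  rows=[
    [0,0,0,0,0,0,0],
    [0,0,0,0,0,0,0],
  ],
)

```text
time_s: 6.0
tool_pos: [432.8, -251.0, 5.7]
orientation: [1.131, 1.255, -1.131]
wrist_force: [-0.6, 0.6, 0.8]
grip_width: 30.0
```

```bash
python3 - <<'E'
from h import *
plan((431.4,-250,4),6)
s=env.read_state();print(s['wrist_force'],s['grip_width'])
E
```

```text
t 6.0 tcp [ 432.8 -251.     5.7] theta 6.048308366780833 x axis [ 0. -0. -1.]
shift tool [ 1.6 -1.3 -1.1] turn deg [ 0.   0.1 -0.1]
[-0.6  0.6  0.8] 29.95411454749981
```

Request:
send_rows(
  rows=[
    [0,-20,0,0,0,0,0],
    [0,-40,0,0,0,0,0],
    [0,-50,0,0,0,0,0],
    [0,-50,0,0,0,0,0],
    [0,-40,0,0,0,0,0],
  ],
)

```text
time_s: 6.62
tool_pos: [428.8, -247.8, 203.9]
orientation: [1.133, 1.271, -1.134]
wrist_force: [1.1, -0.8, -0.9]
grip_width: 30.1
```

```bash
python3 - <<'E'
from h import *
s=env.read_state();print(s['wrist_force'],s['grip_width'])
cv2.imwrite('pics/w4.png',cv2.cvtColor(eyes.get_image('wrist'),cv2.COLOR_RGB2BGR))
plan((510,228,250),-25.1)
rows((510,228,250),-25.1,12,12)
E
```

```text
[ 1.1 -0.8 -0.9] 30.120641770542896
t 6.675 tcp [ 431.2 -249.6  210.3] theta 6.044395875806601 x axis [-0.  0. -1.]
shift tool [ -38.8  128.6 -466.8] turn deg [31.1 -0.1  0.2]
[-3, 11, -39, np.float64(2.6)]
[-3, 9, -39, np.float64(2.6)]
[-3, 7, -40, np.float64(2.6)]
[-3, 5, -40, np.float64(2.6)]
[-3, 4, -40, np.float64(2.6)]
[-3, 2, -40, np.float64(2.6)]
[-3, 0, -40, np.float64(2.6)]
[-3, -2, -40, np.float64(2.6)]
[-3, -4, -40, np.float64(2.6)]
[-3, -6, -40, np.float64(2.6)]
[-3, -7, -40, np.float64(2.6)]
[-3, -9, -39, np.float64(2.6)]
```

View pics/w4.png

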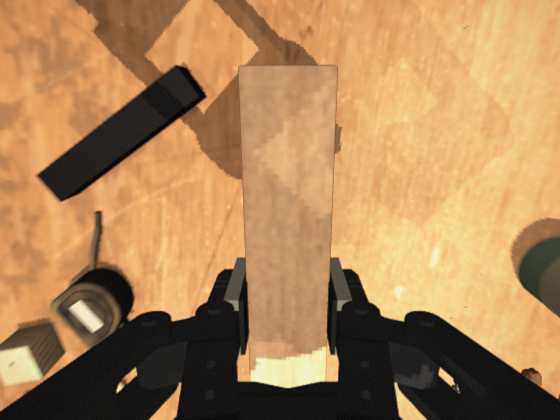

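The bar is held firmly between the pads (image centre about (288,220)), and the pale wood runs straight along the tool. I'll carry it over the row now.

Request:
send_rows(
  rows=[
    [0,-15,11,-39,2.6,0,0],
    [0,-10,9,-39,2.6,0,0],
    [0,-10,7,-40,2.6,0,0],
    [0,-5,5,-40,2.6,0,0],
    [0,0,4,-40,2.6,0,0],
  ],
)

```text
time_s: 7.3
tool_pos: [465.7, -47.6, 250.9]
orientation: [1.309, 1.144, -1.308]
wrist_force: [0.0, -0.5, -1.6]
grip_width: 29.9
```

Request:
send_rows(
  rows=[
    [0,0,2,-40,2.6,0,0],
    [0,0,0,-40,2.6,0,0],
    [0,0,-2,-40,2.6,0,0],
    [0,0,-4,-40,2.6,0,0],
    [0,0,-6,-40,2.6,0,0],
  ],
)

```text
time_s: 7.92
tool_pos: [500.4, 156.8, 246.5]
orientation: [1.474, 1.015, -1.48]
wrist_force: [0.7, -0.2, -0.8]
grip_width: 30.0
```

```bash
python3 - <<'E'
from h import *
plan((510,228,220),-25.1)
E
```

```text
t 7.925 tcp [500.4 156.8 246.5] theta -21.186880088106754 x axis [-0.  0. -1.]
shift tool [ 26.5 -16.6 -69.8] turn deg [3.9 0.  0.3]
```

Request:
send_rows(
  rows=[
    [0,5,-8,-35,2.2,0,0.2],
    [0,8,-8,-32,1.7,0,0],
    [0,8,0,0,0,0,0],
    [0,0,0,0,0,0,0],
  ],
)

```text
time_s: 8.43
tool_pos: [509.4, 228.8, 220.6]
orientation: [1.517, 0.973, -1.529]
wrist_force: [1.1, -0.4, -1.1]
grip_width: 29.8
```

```bash
python3 - <<'E'
from h import *
plan((510,228,150),-25.1)
for c in('scene','wrist'):
  cv2.imwrite(f'pics/{c}5.png',cv2.cvtColor(eyes.get_image(c),cv2.COLOR_RGB2BGR))
plan((510,228,150),-25.1)
E
```

```text
t 8.425 tcp [509.4 228.8 220.6] theta -24.9729436083101 x axis [-0. -0. -1.]
shift tool [70.6  1.3  0.2] turn deg [0.1 0.3 0.3]
t 8.525 tcp [510.  228.6 221.9] theta -25.035021742391066 x axis [-0. -0. -1.]
shift tool [71.9  0.5  0.3] turn deg [0.1 0.2 0.2]
```

View pics/scene5.png

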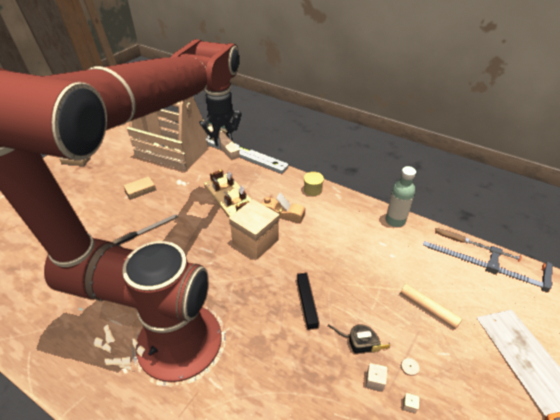

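View pics/wrist5.png

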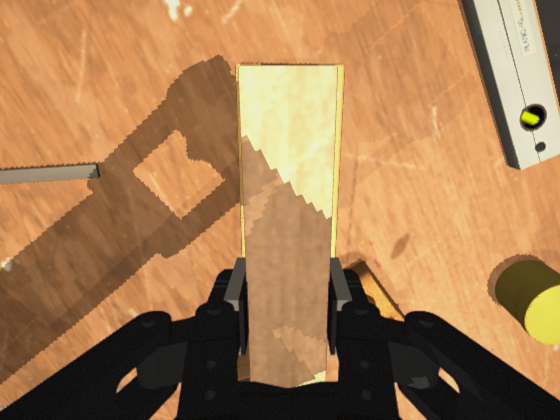

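```bash
python3 - <<'E'
from h import *
s=env.read_state();R=cv2.Rodrigues(s['orientation'])[0]
K=eyes.get_calibration('wrist')
z=s['tool_pos'][2]+25.3
for p in((238,66),(339,66),(243.5,240),(334,240)):
    X=onz('',p,z,K);print(X,'tool',R.T@(X-s['tool_pos']))
E
```

```text
[534.8 311.  247.2] tool [-25.5 -12.5 -85.1]
[562.6 298.  247.2] tool [-25.6  18.1 -85.1]
[510.4 259.6 247.2] tool [-25.3 -12.9 -28.2]
[539.2 246.3 247.2] tool [-25.5  18.8 -28.3]
```

Request:
send_rows(
  rows=[
    [0,35,0,0,0,0.2,0.2],
    [0,35,0,0,0,0,0],
    [0,25,0,0,0,0,0],
    [0,0,0,0,0,0,0],
  ],
)

```text
time_s: 9.02
tool_pos: [512.5, 225.3, 128.2]
orientation: [1.532, 0.965, -1.52]
wrist_force: [0.2, 0.1, -0.4]
grip_width: 29.8
```

```bash
python3 - <<'E'
from h import *
plan((510,228,88.7),-25.1)
for c in('scene','wrist','side'):
  cv2.imwrite(f'pics/{c}6.png',cv2.cvtColor(eyes.get_image(c),cv2.COLOR_RGB2BGR))
a=cv2.imread('pics/scene6.png');cv2.imwrite('pics/c7.png',cv2.resize(a[120:230,170:310],None,fx=5,fy=5,interpolation=cv2.INTER_CUBIC))
a=cv2.imread('pics/side6.png');cv2.imwrite('pics/c8.png',cv2.resize(a[190:310,210:350],None,fx=5,fy=5,interpolation=cv2.INTER_CUBIC))
plan((510,228,88.7),-25.1)
E
```

```text
t 9.025 tcp [512.5 225.3 128.2] theta -25.328412309845287 x axis [ 0.  0. -1.]
shift tool [39.5 -3.6 -1.2] turn deg [-0.2 -0.3 -0.3]
t 9.175 tcp [514.9 226.4 132. ] theta -25.29867259571515 x axis [ 0.  0. -1.]
shift tool [43.2 -5.5  1.1] turn deg [-0.2 -0.5 -0.6]
```

View pics/c7.png

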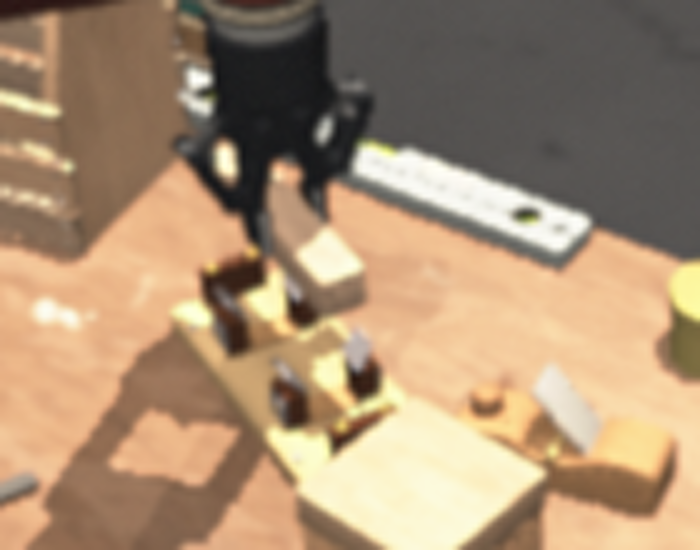

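View pics/c8.png

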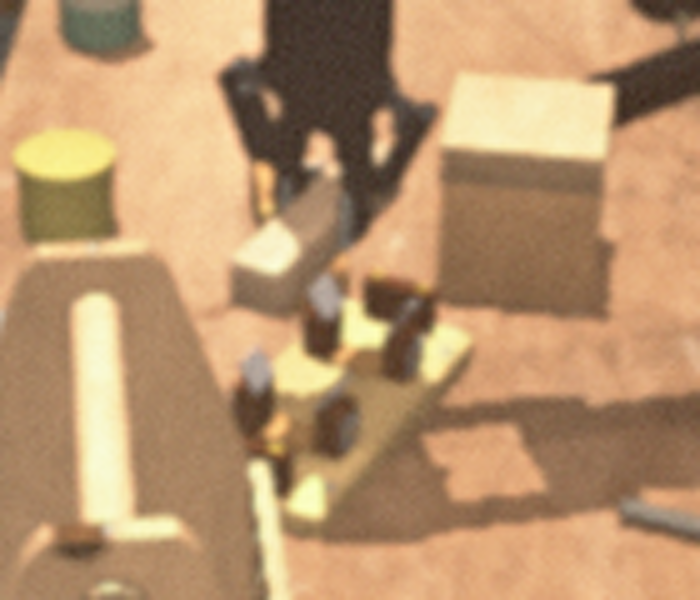

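View pics/wrist6.png

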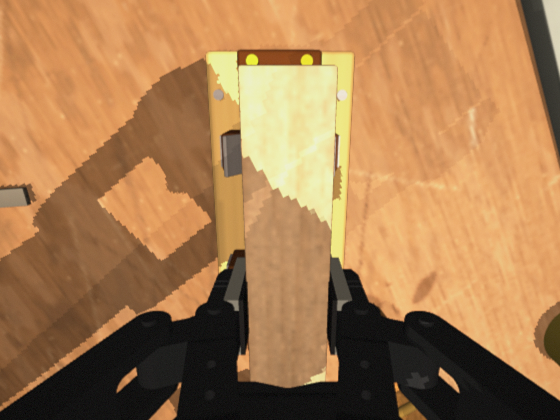

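```bash
python3 - <<'E'
from h import *
for i in range(3):
  s=env.read_state();K=eyes.get_calibration('wrist');R=cv2.Rodrigues(s['orientation'])[0]
  print(s['time_s'],s['tool_pos'],s['dq'].round(3), R.T@(-K['R'].T@K['t']-s['tool_pos']),np.degrees(cv2.Rodrigues(R.T@K['R'].T)[0].ravel()))
  im=cv2.cvtColor(eyes.get_image('wrist'),cv2.COLOR_RGB2BGR)
np.savez('w7.npz',**K)
cv2.imwrite('pics/w7.png',im)
cv2.imwrite('pics/c9.png',cv2.resize(im[30:180,190:370],None,fx=4,fy=4,interpolation=cv2.INTER_CUBIC))
E
```

```text
9.175 [514.9 226.4 132. ] [ 0. -0. -0. -0. -0.  0.] [-141.2    2.5  -75.8] [56.4 56.5 76.5]
9.225 [515.  226.6 132.3] [ 0. -0. -0.  0. -0.  0.] [-141.3    2.5  -75.8] [56.4 56.5 76.5]
9.275 [515.  226.7 132.3] [ 0.  0.  0.  0. -0.  0.] [-141.2    2.4  -75.8] [56.4 56.5 76.5]
```

View pics/c9.png

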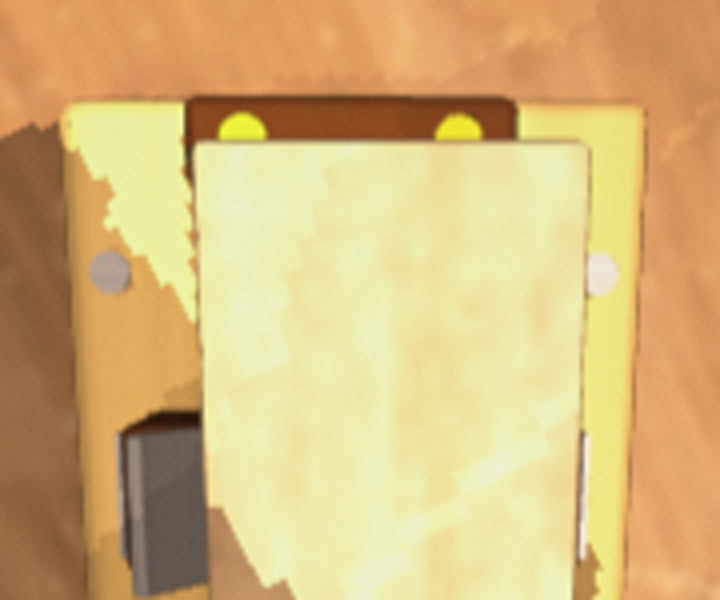

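```bash
python3 - <<'E'
from h import *
K=dict(np.load('w7.npz'))
s=env.read_state();R=cv2.Rodrigues(s['orientation'])[0]
zb=s['tool_pos'][2]+25.3
g=lambda p,z:onz('',np.array(p)/4+(190,30),z,K)
def pr(n,l,r,z):
    a,b=g(l,z),g(r,z);m=(a+b)/2;print(n,'w',np.linalg.norm(a-b),'mid',m,'tool',R.T@(m-s['tool_pos'])); return m
m1=pr('base far',(65,104),(642,107),18);m2=pr('base near',(90,590),(621,590),18)
pr('nails',(110,272),(602,275),18);pr('stop',(187,99),(517,99),48);pr('stopscrews',(242,130),(459,130),48)
b1=pr('bar far',(195,143),(588,143),zb);b2=pr('bar near',(210,590),(574,590),zb)
for a,b in((m1,m2),(b1,b2)):
    d=a-b;print(np.degrees(np.arctan2(d[1],d[0])))
d=b1-b2;u=d/np.linalg.norm(d);print('bar centre',b1-82.5*u)
print('w1 est jig (camera frame) 510,228, 65')
# predicted lip tips
E
```

```text
base far w 96.11202422822433 mid [557.1 321.2  18. ] tool [ 115.    -3.2 -102.3]
base near w 97.22439202268073 mid [521.9 247.   18. ] tool [114.2  -3.4 -20.2]
nails w 84.6027251998004 mid [545.9 296.9  18. ] tool [114.7  -3.  -75.6]
stop w 48.474626629998234 mid [556.1 318.9  48. ] tool [  85.    -2.8 -100.1]
stopscrews w 32.05983535456134 mid [554.1 315.2  48. ] tool [ 84.9  -3.1 -95.9]
bar far w 30.09534141644094 mid [553.4 302.6 157.3] tool [-24.5   2.8 -85.3]
bar near w 30.425905459261593 mid [538.6 271.1 157.3] tool [-24.8   2.9 -50.4]
64.60264931326932
64.86249533363905
bar centre [518.4 227.9 157.3]
w1 est jig (camera frame) 510,228, 65
```

Request:
send_rows(
  rows=[
    [0,0,-7,5,-0.2,-0.5,-0.6],
    [0,0,0,0,0,0,0],
    [0,0,0,0,0,0,0],
  ],
)

```text
time_s: 9.7
tool_pos: [506.5, 225.6, 133.6]
orientation: [1.525, 0.97, -1.521]
wrist_force: [0.2, -0.6, -1.1]
grip_width: 30.1
```

```bash
python3 - <<'E'
from h import *
plan((510,228,88.7),-25.1)
im=cv2.cvtColor(eyes.get_image('wrist'),cv2.COLOR_RGB2BGR)
np.savez('w8.npz',**eyes.get_calibration('wrist'))
cv2.imwrite('pics/w8.png',im)
cv2.imwrite('pics/c10.png',cv2.resize(im[30:180,190:370],None,fx=4,fy=4,interpolation=cv2.INTER_CUBIC))
plan((510,228,88.7),-25.1)
E
```

```text
t 9.7 tcp [506.5 225.6 133.6] theta -25.026500349454018 x axis [ 0.  0. -1.]
shift tool [44.9  2.1 -3.6] turn deg [ 0.1 -0.1 -0.1]
t 9.75 tcp [506.5 225.5 133.6] theta -25.026284064649577 x axis [ 0.  0. -1.]
shift tool [44.9  2.1 -3.6] turn deg [ 0.1 -0.1 -0.1]
```

View pics/c10.png

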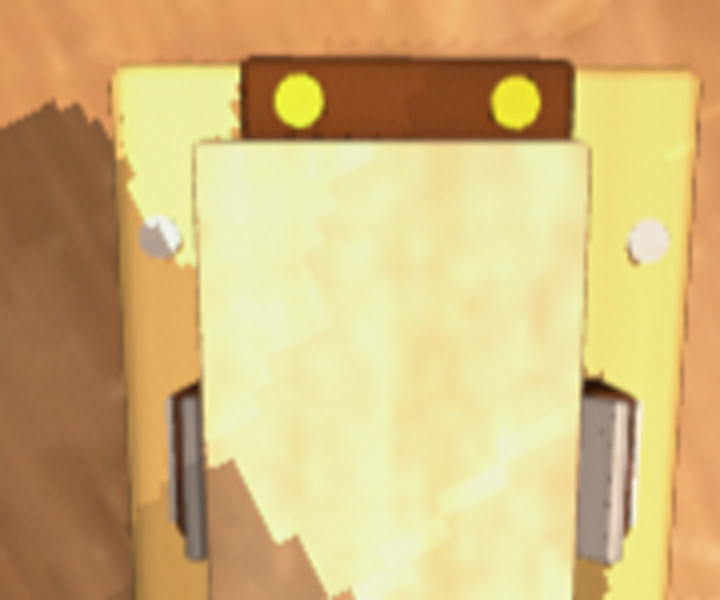

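```bash
cat > rel.py <<'E'
from h import *
import sys
def run(K,s,M):
    R=cv2.Rodrigues(s['orientation'])[0]; zb=s['tool_pos'][2]+25.3
    g=lambda p,z:onz('',np.array(p)/4+(190,30),z,K)
    for n,l,r,z in M:
        z=zb if z is None else z
        a,b=g(l,z),g(r,z);m=(a+b)/2;print(n,'w',np.linalg.norm(a-b),'mid',m,'tool',R.T@(m-s['tool_pos']))
E
python3 - <<'E'
from rel import *
run(dict(np.load('w8.npz')),env.read_state(),[('base far',(115,68),(697,73),18),('nails',(160,238),(648,242),18),('stop far',(243,60),(574,63),48),('stop screws',(299,101),(516,103),48),
('lipfar',(172,405),(637,400),68),('lipnear',(190,560),(620,563),60),('bar far',(195,143),(588,143),None),('bar near',(210,590),(574,590),None)])
E
```

```text
base far w 96.56152677615859 mid [557.  321.1  18. ] tool [ 115.8    5.2 -107.7]
nails w 83.65527823496068 mid [545.5 297.   18. ] tool [115.8   5.  -81. ]
stop far w 48.42521918915788 mid [555.9 318.8  48. ] tool [  85.8    5.2 -105.2]
stop screws w 31.992428187987926 mid [553.5 313.9  48. ] tool [ 85.8   5.1 -99.8]
lipfar w 66.31610599572244 mid [535.3 276.2  68. ] tool [ 65.7   4.6 -58. ]
lipnear w 65.81490753145674 mid [525.2 253.9  60. ] tool [ 73.7   4.9 -33.5]
bar far w 29.865018994979632 mid [544.8 301.6 158.9] tool [-25.1   2.6 -85.2]
bar near w 30.26348839538981 mid [530.3 270.2 158.9] tool [-25.2   2.7 -50.6]
```

Request:
send_rows(
  rows=[
    [0,12,2,1,0,0,0],
    [0,12,0,0,0,0,0],
    [0,0,0,0,0,0,0],
    [0,0,0,0,0,0,0],
  ],
)

```text
time_s: 10.25
tool_pos: [507.4, 223.4, 106.6]
orientation: [1.523, 0.971, -1.523]
wrist_force: [-0.3, -0.4, -0.1]
grip_width: 29.8
```

```bash
python3 - <<'E'
from h import *
plan((508,228,88.7),-25.1)
im=cv2.cvtColor(eyes.get_image('wrist'),cv2.COLOR_RGB2BGR)
np.savez('w9.npz',**eyes.get_calibration('wrist'))
cv2.imwrite('pics/w9.png',im)
cv2.imwrite('pics/c11.png',cv2.resize(im[30:180,190:370],None,fx=4,fy=4,interpolation=cv2.INTER_CUBIC))
plan((508,228,88.7),-25.1)
E
```

```text
t 10.25 tcp [507.4 223.4 106.6] theta -25.03196349695616 x axis [-0.  0. -1.]
shift tool [17.9 -1.3 -4.4] turn deg [ 0.1 -0.   0. ]
t 10.3 tcp [507.2 223.4 106.5] theta -25.029690650387124 x axis [-0.  0. -1.]
shift tool [17.8 -1.2 -4.5] turn deg [ 0.1 -0.   0. ]
```

View pics/c11.png

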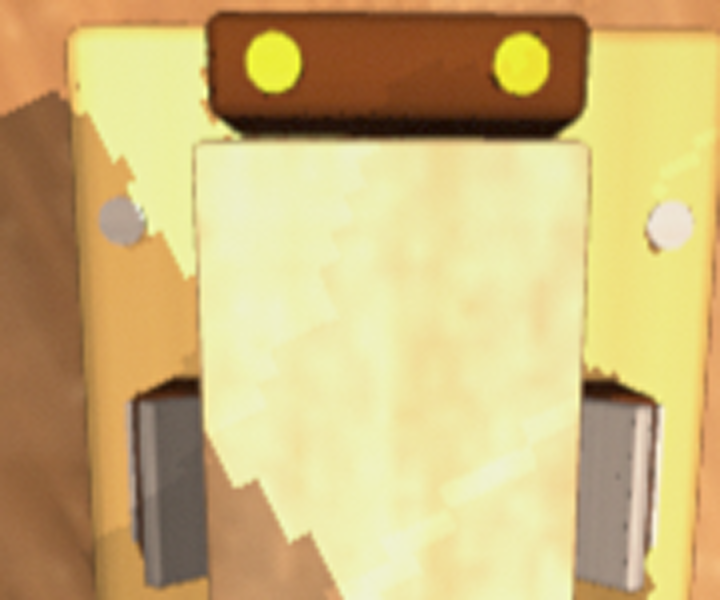

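```bash
python3 - <<'E'
from rel import *
run(dict(np.load('w9.npz')),env.read_state(),[('base far',(70,28),(722,33),18),('nails',(122,220),(670,224),18),('stop screws',(273,61),(522,63),48),
('stop inner edge',(232,118),(562,118),48),
('lipfar',(132,402),(658,403),68),('lipnear',(152,585),(638,588),62),('bar far',(195,143),(588,143),None),('bar near',(210,590),(574,590),None)])
E
```

```text
base far w 95.96304217837138 mid [556.7 321.5  18. ] tool [  88.6    3.4 -109.7]
nails w 83.68921177974973 mid [545.5 297.3  18. ] tool [ 88.6   3.5 -83.1]
stop screws w 32.055449721979066 mid [553.3 314.1  48. ] tool [  58.6    3.5 -101.6]
stop inner edge w 42.93928646163762 mid [550.5 308.   48. ] tool [ 58.6   3.4 -94.9]
lipfar w 65.15977579866825 mid [535.6 276.8  68. ] tool [ 38.6   3.2 -60.3]
lipnear w 64.6364672147457 mid [525.3 254.5  62. ] tool [ 44.6   3.2 -35.8]
bar far w 29.82181956163829 mid [545.6 299.5 131.8] tool [-25.3   2.6 -85.2]
bar near w 30.23479187679741 mid [531.1 268.1 131.8] tool [-25.3   2.7 -50.6]
```

Request:
send_rows(
  rows=[
    [0,8,0.6,0,0,0,0],
    [0,7,0,0,0,0,0],
    [0,0,0,0,0,0,0],
    [0,0,0,0,0,0,0],
  ],
)

```text
time_s: 10.8
tool_pos: [508.1, 223.3, 90.9]
orientation: [1.524, 0.97, -1.523]
wrist_force: [0.4, -0.2, -1.1]
grip_width: 30.1
```

```bash
python3 - <<'E'
from h import *
plan((508,224,88.7),-25.1)
s=env.read_state();print(s['wrist_force'],s['grip_width'])
for c in('wrist','scene','side'):
  im=cv2.cvtColor(eyes.get_image(c),cv2.COLOR_RGB2BGR)
  cv2.imwrite(f'pics/{c}10.png',im)
  if c=='wrist':
    np.savez('w10.npz',**eyes.get_calibration('wrist'));cv2.imwrite('pics/c12.png',cv2.resize(im[0:180,190:370],None,fx=4,fy=4,interpolation=cv2.INTER_CUBIC)[:600+120])
  if c=='side': cv2.imwrite('pics/c13.png',cv2.resize(im[200:310,210:340],None,fx=5,fy=5,interpolation=cv2.INTER_CUBIC))
  if c=='scene': cv2.imwrite('pics/c14.png',cv2.resize(im[130:230,170:300],None,fx=5,fy=5,interpolation=cv2.INTER_CUBIC))
plan((508,224,88.7),-25.1)
E
```

```text
t 10.8 tcp [508.1 223.3  90.9] theta -25.025946751715892 x axis [ 0.  0. -1.]
shift tool [ 2.2 -0.4 -0.6] turn deg [ 0.1 -0.   0. ]
[ 0.4 -0.2 -1.1] 30.147082314394293
t 10.95 tcp [508.1 223.3  91. ] theta -25.030036123509646 x axis [ 0.  0. -1.]
shift tool [ 2.3 -0.4 -0.6] turn deg [ 0.1 -0.1 -0. ]
```

View pics/c12.png

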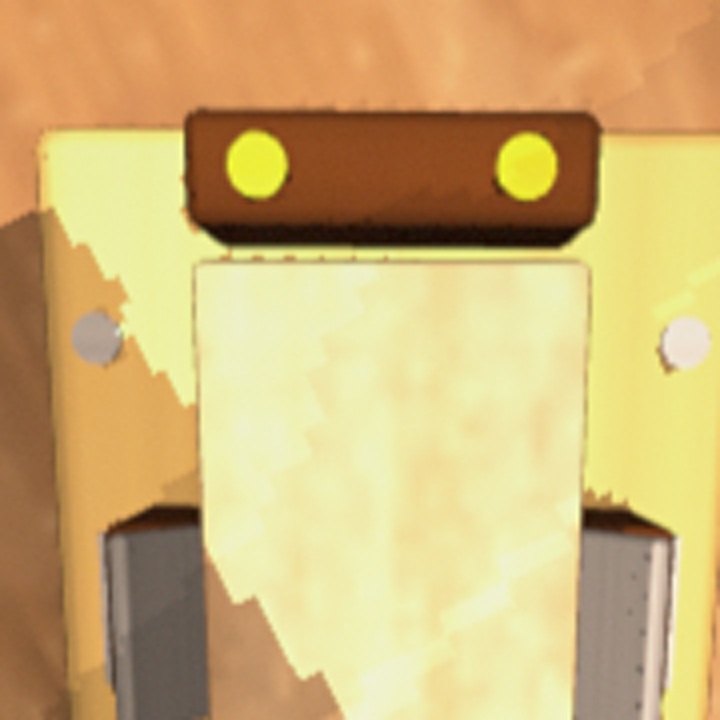

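View pics/c13.png

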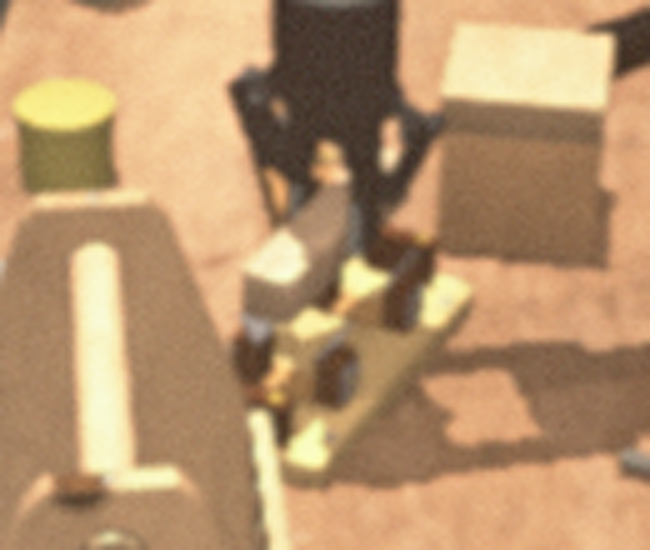

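View pics/c14.png

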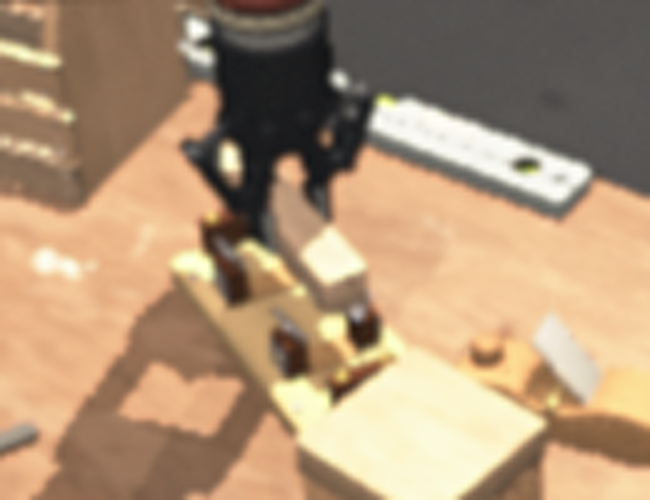

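```bash
python3 - <<'E'
from rel import *
s=env.read_state();R=cv2.Rodrigues(s['orientation'])[0]
run(dict(np.load('w10.npz')),s,[('base far',(42,10),(745,12),18),('nails',(97,217),(686,222),18),('stop screws',(257,43),(527,45),48),('lipfar',(104,410),(677,418),68),('bar far',(195,143),(588,143),None)])
u=np.array([np.cos(np.radians(64.97)),np.sin(np.radians(64.97)),0]);v=np.array([u[1],-u[0],0])
c=np.array([*s['tool_pos'][:2],0])+1.5*u
for cam,(x0,y0,x1,y1),o in(('side',(210,200,340,310),'c15'),('scene',(170,130,300,230),'c16')):
    a=cv2.resize(cv2.imread(f'pics/{cam}10.png')[y0:y1,x0:x1],None,fx=5,fy=5,interpolation=cv2.INTER_CUBIC)
    def d(X,col):
        q=(proj(cam,X)-(x0,y0)+.5)*5;cv2.circle(a,tuple(int(t) for t in q),3,col,-1)
    for i in(-1,1):
        for j in(-1,1):
            for z in(85.2,116.2): d(c+i*15.5*v+j*82.5*u+[0,0,z],(255,0,0))
            for e in(-12,12): d(c+i*30.5*v+(j*45+e)*u+[0,0,68],(0,0,255))
            d(c+i*48.3*v+j*106.5*u+[0,0,18],(0,255,0))
    cv2.imwrite(f'pics/{o}.png',a)
E
```

```text
base far w 96.06898318438263 mid [557.2 321.6  18. ] tool [  73.1    2.9 -109.8]
nails w 83.7823712647832 mid [545.6 297.3  18. ] tool [ 73.1   2.7 -82.8]
stop screws w 31.927246814580492 mid [553.5 314.1  48. ] tool [  43.1    2.6 -101.5]
lipfar w 64.95641960947435 mid [536.  276.9  68. ] tool [ 23.1   2.5 -60.3]
bar far w 29.784897648241124 mid [546.4 299.3 116.3] tool [-25.2   2.5 -85.1]
```

View pics/c15.png

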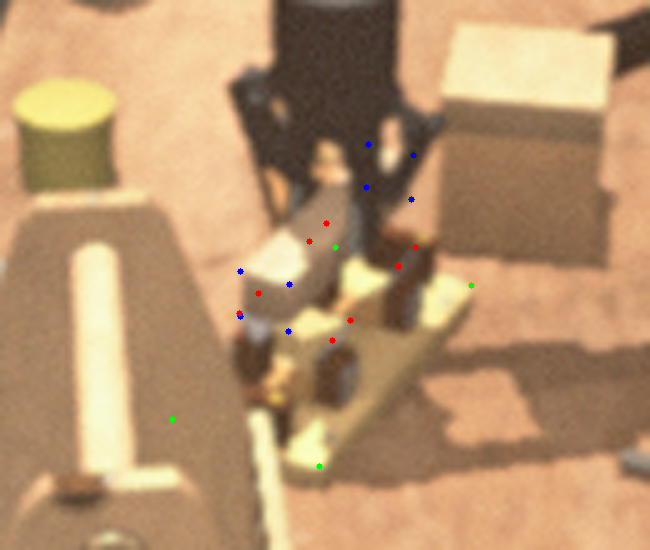

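View pics/c16.png

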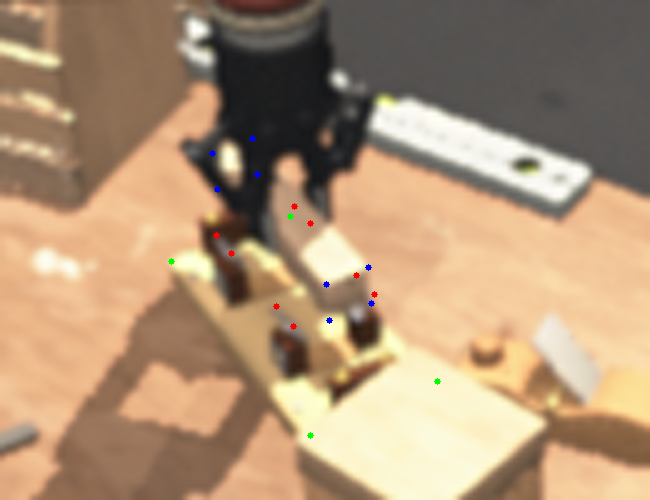

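Request:
send_rows(
  rows=[
    [0,3,0,0,0,0,0],
    [0,0,0,0,0,0,0],
    [0,0,0,0,0,0,0],
    [0,0,0,0,0,0,0],
  ],
)

```text
time_s: 11.45
tool_pos: [508.4, 223.4, 88.2]
orientation: [1.525, 0.97, -1.522]
wrist_force: [-0.2, -0.5, -0.6]
grip_width: 29.9
```

```bash
python3 - <<'E'
from h import *
plan((508,224,88.7),-25.1)
s=env.read_state();print(s['wrist_force'],s['grip_width'],s['dq'].round(4))
im=cv2.cvtColor(eyes.get_image('wrist'),cv2.COLOR_RGB2BGR)
cv2.imwrite('pics/c17.png',cv2.resize(im[0:180,190:370],None,fx=3,fy=3))
plan((508,224,88.7),-25.1)
E
```

```text
t 11.45 tcp [508.4 223.4  88.2] theta -25.02890186794113 x axis [ 0.  0. -1.]
shift tool [-0.5 -0.6 -0.4] turn deg [ 0.1 -0.1 -0. ]
[-0.2 -0.5 -0.6] 29.867642769597182 [ 0.  0. -0. -0.  0. -0.]
t 11.5 tcp [508.4 223.4  88.3] theta -25.02635103976132 x axis [ 0.  0. -1.]
shift tool [-0.4 -0.6 -0.4] turn deg [ 0.1 -0.1 -0. ]
```

View pics/c17.png

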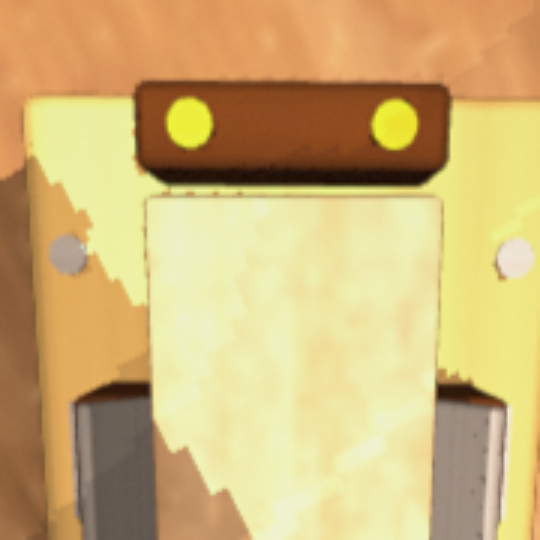

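The bar is centred between the lips: in this crop the lips' mid column is about 289 and the bar's about 294, which is roughly 1 mm. The arm is at rest, so I'm handing in.

```bash
python3 - <<'E'
from h import *
print(env.hand_in())
s=env.read_state();print(s['time_s'],s['tool_pos'],s['grip_width'],s['wrist_force'])
E
```

```text
the job is handed in; nothing more can be done
None
the job is handed in; nothing more can be done
```

I gripped the pale square bar at its centre and carried it over the row with the fingertips at about 250 mm. I left the black look-alike at scene pixel (307,300) and the dowel alone. The bar is now held level over the jig, and I handed the job in at about 11.5 s. No verdict was reported.

**Last checks**
- **Fit:** the bar is about 1 mm off centre between the lips in the last wrist picture. In the picture taken 3 mm higher it was about 0.5 mm off lengthwise. Its direction is within about 0.3° of the channel, and the tool is level to about 0.1°.
- **Height:** the underside is about 14.5 mm above the lip tips by the arm's own reading. The scene camera hinted it could be 2–3 mm higher, which is still inside the allowed range.
- **Grip and contact:** the grip reads 30 mm at 60 N. The arm was at rest, and the wrist force stayed at its roughly 1 N noise level, so there was no sign of touching the jig.

**What disagreed**
- **Positions:** the wrist camera's calibration and the arm's own position reading differed by 2–3 mm. The first jig estimate was a few mm off along the jig. I therefore did the final centring from the bar and jig seen together in the same wrist picture.
- **Side and scene overlays:** these were both offset by about 1 pixel (roughly 2.5 mm), for bar and jig alike.

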